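# Get the calibration puck out from behind the tall things and onto the measuring stage

### The job

The low steel calibration puck stands at the back of the aluminium gauge tray, hemmed in by three tall things: a bottle, a square block and a stepped objective. First stand all three tall things upright on the black side mat while the puck stays where it is; then set the puck flat on the centre of the instrument's round stage, with the three still waiting on the mat; and last stand each of the three back in the tray on the very spot where that one stood at the start. Knock nothing over, and leave the marker on the mat and the small flat gauge in the tray alone.

Things in the scene. Friction and masses are not known exactly. Their poses are not given: they have to be found in the camera images.
- puck: Calibration puck, loose: low plain steel disc with a round glass inset in its top, 52 mm diameter, 24 mm high, 0.12 to 0.26 kg. Origin: centre of its underside; z up. Starts at the back of the tray with only about 10 mm between it and the tall things (and 8 mm to the tray's back wall).
- bottle: Closed white plastic bottle, loose, upright: round body 50 mm diameter up to 78 mm, then a narrow grey cap 26 mm diameter from 89 to 105 mm; 105 mm high over all, 0.14 to 0.28 kg. Origin: centre of its underside; z up.
- block: Square steel-coloured block standing on end, loose: 44 x 44 mm, 95 mm high, 0.3 to 0.65 kg. Origin: centre of its underside; z up, x and y normal to its side faces.
- objective: Microscope objective standing on its wide end, loose: black round base 52 mm diameter up to 48 mm (with a steel band, 53 mm), then dark steel 40 mm diameter from 48 to 85 mm, then 28 mm diameter up to 95 mm; 95 mm high, 0.2 to 0.42 kg. Origin: centre of its underside; z up.
- tray: Fixed aluminium gauge tray, 170 (x) x 220 (y) mm, floor 6 mm thick. Back wall at +x, 34 mm high, inner face at x = 70; side lips 16 mm high at y = +-108; front open. Origin at table height; z up. Four grey 58 mm discs mark places: puck (36, 0); tall things (26, 62), (26, -62), (-30, 0) mm, each within 2 mm of a centre; which stands where varies.
- side_mat: Side area: black rubber mat, fixed, 270 mm (its x) by 160 mm (its y), 3 mm thick, with a thin grey line along each long edge. Empty but for the marker, which lies lengthwise near its +y edge. Origin: centre, at table height; z up.
- instrument: Beige measuring instrument, fixed. Origin: on the axis of its round steel stage, at table height; z up, +x towards its housing. Stage: 90 mm diameter, its flat top 40 mm above the table. Base plate 150 mm wide, 20 mm high; the housing, 124 mm high, begins 130 mm behind the stage axis (knobs stick out to 102 mm).
- marker: Marker pen lying on the side mat, loose, 135 mm long, 14 mm thick; bystander, to be left alone. Origin: underside of its middle, x along the pen; starts with its axis about 62 mm from the mat's centre towards the mat's +y edge.
- flat_gauge: Small flat steel gauge lying in the front corner of the tray's +y side, loose, 30 x 18 mm, 9 mm high; bystander, to be left alone. Origin: centre of its underside.

How it is judged:
By the outcome, as a careful person would: the job done as asked, in the order asked, and still so for the second after the job is handed in, with the robot touching nothing.
It also fails if it takes over 144 s, if anything falls off the work surface, if the arm or the gripper's body presses on something with over 40 N, if the wrist force passes 120 N, or if a joint passes its speed limit or range.

### The arm

A 6-joint arm with a two-finger parallel gripper is mounted at the origin on the work surface. World frame = base frame: x ahead of the robot, y to its left, z up, the work surface at z = 0. Lengths are in m, angles in rad, forces in N, time in s.
With the tool pointing down it reaches from about 0.3 to 0.775 m from the base axis. Payload 14.6 kg.
Tool frame: the origin (TCP) lies at the very end of the fingers, on their centre line; the grasp point (between the pads) lies 19 mm behind it; z points along the fingers, y is the line along which they close (so a half turn about z gives the same grasp; the last joint's range is limited). The gripper opens to 94 mm and grips with 3 to 60 N. Pads are 16 mm wide; open, the fingers measure 119 mm over their backs; the gripper's body (75 mm by 177 mm) begins 78 mm behind the grasp point.
Start: joints at [-1.233, 0.3, 1.521, -0, 1.321, -0.067], TCP at [0.217, -0.506, 0.205] pointing down, gripper open.
Joint ranges: [-3.03, 3.03], [-0.79, 2.21], [0.23, 2.52], [-1.04, 4.18], [0, 3.07], [-2.55, 2.55]. Speed limits (rad/s): [2.22, 2.22, 2.57, 3.14, 3.14, 3.14].

### API

Orientations are given as [roll, pitch, yaw] about the fixed x, y, z axes, in that order (R = Rz(yaw) Ry(pitch) Rx(roll)).
In Python, from station import telemetry, cams, hand_in, nets gives the robot as it stands.
- The arm moves only by the tool move_arm, never from a script. Its argument "increments" is a list of rows, each a list of 4 numbers: the shift along the tool's x, y, z in m, then the turn about the tool's z in rad. In form: [[tx, ty, tz, roll], ...]. A call has 1 to 20 rows; each row shifts and turns the commanded pose from where the row before left it, along the tool's axes as they then stand; what a row does not reach is not made up. A row lasts 1/8 s, in which the tool goes at most 62.5 mm and 10.7 degrees, less where a joint would pass 70% of its speed; a pose out of reach is approached as far as the arm can. A call is refused whole if a number of a shift passes 0.0625 or a number of a turn 0.188, either way. A call with a gripper value outside its range is refused whole. "grip" is the opening, from 0 (shut) to 1 (fully open), set as the call begins (left out, the last holds). The fingers move at their own pace and stop on an object; "force" is the grip in N (left out, the last holds). Time passes only in rows, so rows that do not move let the fingers close. It gives the time, the measured TCP pose, the force, the opening and the grip force at its end, in the units of the state.
- telemetry.get_obs(): the state, without advancing time (a new reading comes with each control period).
- cams.camera(name): name is "scene" or "side" or "wrist"; returns the picture (480x640x3 uint8, blue, green, red); there is no depth.
- cams.camera_model(name): a dict with "intrinsics" (3x3 intrinsics, pixels), "k1" (the pictures are not rectified: a ray, as slopes to the right and down, at radius r is drawn at 1 + k1 r^2 times it, then the intrinsics apply), "xyz" and "attitude" of the camera in the world; the wrist camera has in their place "T_tool_cam" (4x4, takes a point from camera to tool coordinates, whose origin is the TCP and whose axes are the flange's). Camera axes: x right, y up, looking along -z (the intrinsics and any distortion apply to the point x, -y, -z); pixel columns grow to the right and rows downward; lengths in m; the calibration is good to about 2 mm. A picture is of the moment at which its call begins: read the wrist's pose just before it. camera_model takes no time and is no camera call.
- hand_in(): hands the job in; it is judged then, once.
Trained networks look in the newest picture that a camera, given by its name, has taken for a name from the list of things; names that differ only in an ending like _2 or _b are one class to them, and where a whole thing is asked for, a point or a joint stands for the part that bears it (a point fixed in the world has none). Each returns a list of dicts, best first, with "conf" (0 to 1); they miss things now and then, are a little off and sometimes report something else, mostly with a low value. They report only what shows in the picture. A call takes as long as a camera call.
- nets.search_frame(camera, query): "extent" ([left, top, right, bottom] in pixels, round what is visible of it).
- nets.mark_of(camera, query): "centre" ([column, row] in pixels: a listed point, or the origin of a listed thing).
The state is a dict: "time_s": time; "qpos": joint angles; "joint_vel": joint speeds; "tau": joint torques, N m; "ee_pos": TCP position; "eef_rot": TCP orientation; "force": force on the tool from outside, world axes, zero at the start; "moment": the same for the moment, N m; "grip_width": finger opening in m; "grip_force": force on a finger pad.
Only numpy, scipy, OpenCV 4.12 (cv2) and the standard library are available. Lean on these libraries where they do the work, as an engineer would, in place of code of your own. Each camera call takes 0.05 s, during which the arm holds its last target. There are 200 camera calls.

## Working session

There is one attempt and no reset: what is moved stays moved. The work goes in short steps, Python scripts to look and compute and a tool call to move; the robot and the scene stay as the last step left them, time stands still between calls to the robot, and variables do not carry over. Pictures are saved under pics/ and viewed, at most 14 in all, crops included, and the job is handed in when it is done.

Besides the shell and the picture viewer there is one more tool, called after ">>>" by a JSON object that holds its "name" and its "arguments". move_arm: Moves the arm, as the interface text tells. Its arguments: {"type":"object","properties":{"increments":{"type":"array"},"grip":{"type":"number"},"force":{"type":"number"}},"required":["increments"]}

```bash
ls; mkdir -p pics
python3 - <<'E'
from station import telemetry, cams, nets
import cv2, json
o=telemetry.get_obs(); print(o['time_s'],o['ee_pos'],o['eef_rot'],o['grip_width'])
for c in ['scene','side','wrist']:
    im=cams.camera(c); cv2.imwrite(f'pics/{c}0.png',im)
    m=cams.camera_model(c); print(c,{k:(v.tolist() if hasattr(v,'tolist') else v) for k,v in m.items()})
    for q in ['puck','bottle','block','objective','tray','side_mat','instrument','marker','flat_gauge']:
        if c=='wrist': continue
        r=nets.mark_of(c,q); s=nets.search_frame(c,q)
        print(q,[( [round(x) for x in a['centre']],round(a['conf'],2)) for a in r[:2]],[( [round(x) for x in a['extent']],round(a['conf'],2)) for a in s[:1]])
print(telemetry.get_obs()['time_s'])
E
```

```text
pics
0.0 [ 0.2165021  -0.50531528  0.20490886] [-3.14047944e+00 -7.84717397e-05  4.04739293e-01] 0.09381803209322061
scene {'intrinsics': [[624.7804412482233, 0.0, 314.8899699685342], [0.0, 624.7804412482233, 233.14519278504696], [0.0, 0.0, 1.0]], 'k1': -0.08795792578920772, 'xyz': [1.181018079681568, 0.4508212670358641, 0.9044577977107965], 'attitude': [0.7250492545955223, 0.013928867304703774, 2.1264489417936274]}
puck [([170, 180], 0.79), ([228, 173], 0.74)] [([154, 163, 176, 188], 0.63)]
bottle [([150, 163], 0.7)] [([132, 123, 162, 172], 0.66)]
block [([188, 165], 0.74)] [([168, 120, 206, 168], 0.63)]
objective [([192, 188], 0.84)] [([176, 151, 203, 201], 0.91)]
tray [([182, 175], 0.74)] [([117, 132, 251, 218], 0.98)]
side_mat [([285, 253], 0.94), ([313, 270], 0.37)] [([206, 197, 360, 325], 0.61)]
instrument [([465, 318], 0.73)] [([353, 269, 519, 469], 0.7)]
marker [([313, 269], 0.68)] [([286, 242, 335, 297], 0.59)]
flat_gauge [([228, 170], 0.65)] [([219, 163, 240, 175], 0.58)]
side {'intrinsics': [[460.2079025483832, 0.0, 321.9659697925672], [0.0, 460.2079025483832, 235.48353882
[... 486 characters left out ...]
, 0.81)]
side_mat [([349, 270], 0.57)] [([277, 244, 418, 302], 0.84)]
instrument [([319, 189], 0.56)] [([291, 134, 429, 204], 0.74)]
marker [([347, 251], 0.93)] [([316, 243, 378, 254], 0.75)]
flat_gauge [([284, 360], 0.52)] []
wrist {'intrinsics': [[375.53231733799726, 0.0, 319.42095773099965], [0.0, 375.53231733799726, 244.8326804535223], [0.0, 0.0, 1.0]], 'k1': -0.01740336878820388, 'T_tool_cam': [[-8.089468004074831e-05, 0.9707106338050062, 0.24025165738019957, 0.06961822528292866], [0.9999996003933752, -0.00013537548570126008, 0.0008836778632736432, -0.0006207594093424751], [0.0008903196835461812, 0.24025163285888385, -0.9707102349514505, -0.1792343430880837], [0.0, 0.0, 0.0, 1.0]]}
1.95
```

```bash
cat > h.py <<'E'
import numpy as np, cv2
from scipy.spatial.transform import Rotation as R
from station import telemetry, cams, nets
def pose(name,obs=None):
    m=cams.camera_model(name)
    if name=='wrist':
        o=obs or telemetry.get_obs(); T=np.eye(4); T[:3,:3]=R.from_euler('xyz',o['eef_rot']).as_matrix(); T[:3,3]=o['ee_pos']
        T=T@np.array(m['T_tool_cam'])
        return m,T[:3,:3],T[:3,3]
    return m,R.from_euler('xyz',m['attitude']).as_matrix(),np.array(m['xyz'])
def ray(name,uv,obs=None):
    m,Rm,t=pose(name,obs); K=np.array(m['intrinsics'])
    p=cv2.undistortPoints(np.array([[uv]],float),K,np.array([m['k1'],0,0,0,0]))[0,0]
    return t,Rm@np.array([p[0],-p[1],-1])
def at_z(name,uv,z,obs=None):
    t,d=ray(name,uv,obs); return t+d*(z-t[2])/d[2]
def proj(name,P,obs=None):
    m,Rm,t=pose(name,obs); c=(np.atleast_2d(P)-t)@Rm
    s=np.stack([c[:,0]/-c[:,2],-c[:,1]/-c[:,2]],1); r2=(s**2).sum(1,keepdims=True)
    s=s*(1+m['k1']*r2); K=np.array(m['intrinsics']); return s@K[:2,:2].T+K[:2,2]
E
python3 - <<'E'
from h import *
for c,l in {'scene':dict(puck=(170,180,6),bottle=(150,163,6),block=(188,165,6),objective=(192,188,6),tray=(182,175,0),mat=(285,253,0),inst=(465,318,0),marker=(313,269,3),gauge=(228,172,6)),'side':dict(puck=(350,406,6),bottle=(339,447,6),block=(303,409,6),objective=(340,372,6),mat=(349,270,0),inst=(319,189,0),marker=(347,251,3),gauge=(284,360,6))}.items():
  for k,(u,v,z) in l.items(): print(c,k,at_z(c,(u,v),z/1e3).round(3))
a=cv2.imread('pics/scene0.png')[110:480,100:560]; cv2.imwrite('pics/a.png',cv2.resize(a,(746,600)))
a=cv2.imread('pics/side0.png')[110:480,200:460]; cv2.imwrite('pics/b.png',cv2.resize(a,(422*1,600)))
E
```

```text
scene puck [ 0.542 -0.319  0.006]
scene bottle [ 0.523 -0.392  0.006]
scene block [ 0.486 -0.316  0.006]
scene objective [ 0.537 -0.263  0.006]
scene tray [ 0.513 -0.312  0.   ]
scene mat [ 0.578 -0.004  0.   ]
scene inst [0.539 0.343 0.   ]
scene marker [0.585 0.062 0.003]
scene gauge [ 0.459 -0.228  0.006]
side puck [ 0.549 -0.319  0.006]
side bottle [ 0.526 -0.383  0.006]
side block [ 0.479 -0.32   0.006]
side objective [ 0.54  -0.256  0.006]
side mat [0.584 0.001 0.   ]
side inst [0.543 0.333 0.   ]
side marker [0.586 0.061 0.003]
side gauge [ 0.451 -0.227  0.006]
```

View pics/a.png

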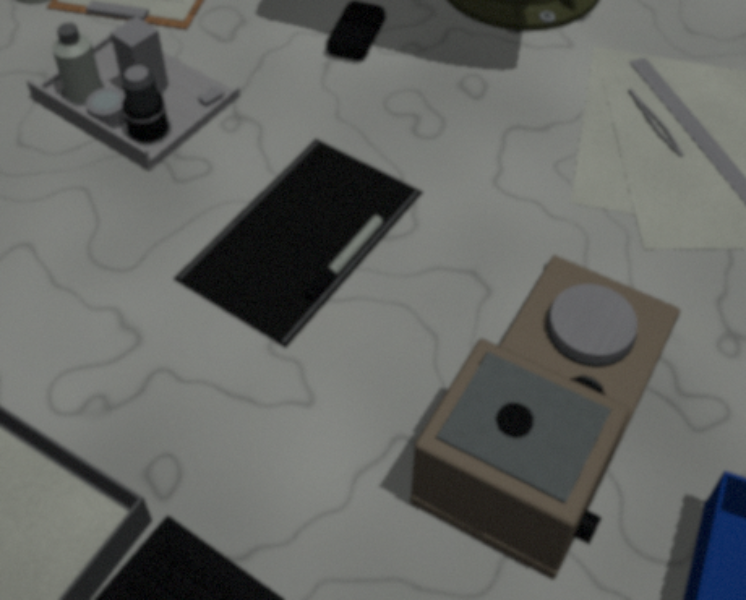

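View pics/b.png

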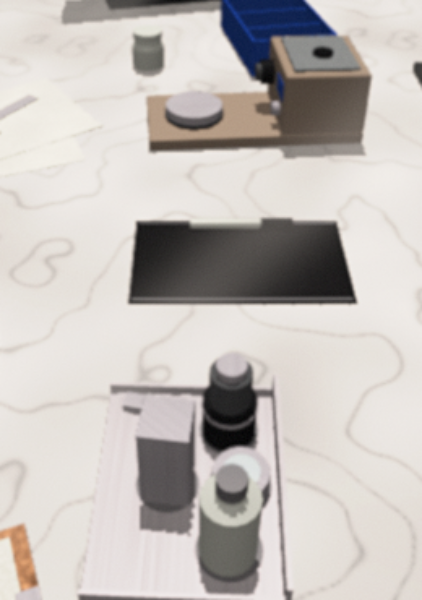

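The pictures show the tray with the bottle (around 150,150 in the scene image), the block (187,145), the objective (190,177) and the puck (165,175). The mat is at centre (285,253), with the marker at (313,269). The instrument stage is at (465,310). The positions found by the networks agree with both views to within about 10 mm. Next I'll move above the tray and refine them with the wrist camera.

>>> {"name": "move_arm", "arguments": {"increments": [[0.048,-0.005,0,0],[0.048,-0.005,0,0],[0.048,-0.005,0,0],[0.048,-0.005,0,0],[0.048,-0.005,0,0],[0.048,-0.005,0,0],[0.048,-0.005,0,0],[0.048,-0.005,0,0],[0,0,0,0.17],[0,0,0,0.17],[0,0,0,0.17],[0,0,0,0],[0,0,0,0]], "grip": 1}}

```text
time_s: 3.58
ee_pos: [0.5538, -0.3176, 0.2054]
eef_rot: [-3.142, 0.0, -0.101]
force: [0.6, 0.1, 0.1]
grip_width: 0.0939
grip_force: 0.0
```

Run:
```python
from h import *
o=telemetry.get_obs(); print(o['time_s'],o['ee_pos'],o['eef_rot'],o['qpos'].round(2))
im=cams.camera('wrist'); cv2.imwrite('pics/w1.png',im)
for q in ['puck','bottle','block','objective','tray','flat_gauge']:
    r=nets.mark_of('wrist',q)[:2]; s=nets.search_frame('wrist',q)[:1]
    print(q,[(np.round(a['centre']),round(a['conf'],2),at_z('wrist',a['centre'],0 if q=='tray' else .006,o).round(4)) for a in r],[np.round(a['extent']) for a in s])
```

```text
3.575 [ 0.55379374 -0.31755448  0.20542953] [-3.14154682e+00  5.83214510e-05 -1.01412269e-01] [-0.58  0.5   1.24  0.    1.4   1.09]
puck [] [array([304., 210., 358., 259.])]
bottle [(array([389., 240.]), 0.86, array([ 0.5275, -0.3867,  0.006 ])), (array([328., 291.]), 0.36, array([ 0.4782, -0.3177,  0.006 ]))] [array([363., 217., 437., 290.])]
block [(array([267., 239.]), 0.67, array([ 0.5415, -0.2607,  0.006 ])), (array([330., 292.]), 0.57, array([ 0.4767, -0.3201,  0.006 ]))] [array([304., 270., 359., 359.])]
objective [(array([266., 240.]), 0.86, array([ 0.5402, -0.2596,  0.006 ])), (array([332., 265.]), 0.74, array([ 0.5067, -0.3252,  0.006 ]))] [array([232., 217., 297., 289.])]
tray [(array([332., 262.]), 0.87, array([ 0.508 , -0.3249,  0.    ]))] [array([214., 190., 447., 351.])]
flat_gauge [(array([250., 321.]), 0.92, array([ 0.4513, -0.2292,  0.006 ]))] [array([239., 310., 260., 339.])]
```

View pics/w1.png

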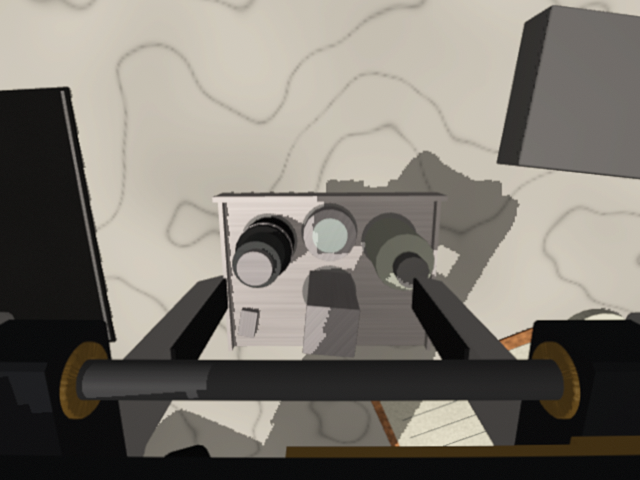

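The wrist view shows the objective's top at about (255,267), the bottle cap at (409,266), the puck's glass at (330,236) and the block's top around (332,330). I'll overlay the estimated model on an enlarged crop to refine these.

```bash
cat >> h.py <<'E'
def overlay(name,img,shapes,obs,box,s,out):
    x0,y0,x1,y1=box; im=cv2.resize(img[y0:y1,x0:x1],None,fx=s,fy=s,interpolation=cv2.INTER_CUBIC)
    for P,c in shapes:
        q=((proj(name,P,obs)-[x0,y0]+.5)*s).round().astype(np.int32); cv2.polylines(im,[q.reshape(-1,1,2)],True,c,1,cv2.LINE_AA)
    cv2.imwrite(out,im)
def circ(x,y,z,r): a=np.linspace(0,2*np.pi,48); return np.stack([x+r*np.cos(a),y+r*np.sin(a),0*a+z],1)
def rect(x,y,z,yaw,hx,hy,dx=0,dy=0):
    a=np.array([[dx-hx,dy-hy],[dx+hx,dy-hy],[dx+hx,dy+hy],[dx-hx,dy+hy]]); c,s=np.cos(yaw),np.sin(yaw)
    return np.c_[a@np.array([[c,s],[-s,c]])+[x,y],np.full(4,z)]
E
cat > ov.py <<'E'
from h import *
o={'ee_pos':np.array([0.55379374,-0.31755448,0.20542953]),'eef_rot':np.array([-3.14154682,5.83e-05,-0.101412269])}
def shapes(T,yaw,B,O,K,kyaw,P):
    g,r,b=(0,255,0),(0,0,255),(255,80,0)
    return [(circ(*B,.111,.013),r),(circ(*B,.084,.025),r),(circ(*O,.101,.014),g),(circ(*O,.091,.02),g),(circ(*O,.054,.026),g),(circ(*P,.030,.026),b),
     (rect(*K,.101,kyaw,.022,.022),r),(rect(*K,.006,kyaw,.022,.022),b),(rect(*T,.006,yaw,.0775,.108,-.0075,0),g)]
E
python3 - <<'E'
from ov import *
S=shapes((.508,-.3206),-.0996,(.5275,-.3867),(.5402,-.2596),(.478,-.3185),-.1,(.544,-.324))
overlay('wrist',cv2.imread('pics/w1.png'),S,o,(205,180,455,365),3,'pics/o1.png')
E
```

```text
(no output)
```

View pics/o1.png

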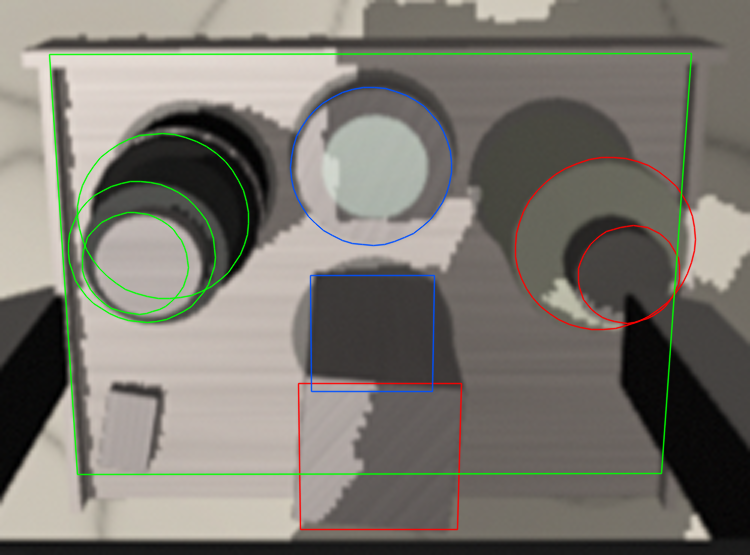

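```bash
cat >> h.py <<'E'
def go(x,y,z,yaw=None):
    o=telemetry.get_obs(); Rm=R.from_euler('xyz',o['eef_rot']).as_matrix(); d=Rm.T@(np.array([x,y,z])-o['ee_pos'])
    print('t',round(o['time_s'],2),'at',o['ee_pos'].round(4),'yaw',round(o['eef_rot'][2],4),'tool shift mm',(d*1e3).round(1),'turn',None if yaw is None else round(o['eef_rot'][2]-yaw,3))
E
python3 - <<'E'
from ov import *
f=lambda u,v,z:at_z('wrist',(205+u/3-.5,180+v/3-.5),z,o).round(4)
print('obj',f(142,264,.101),'puck',f(375,166,.030),'block corners',[f(*p,.101) for p in ((305,377),(462,388),(293,522))])
for p in ((177,278),(317,140),(420,190),(285,345)): print('mat',at_z('scene',(100+p[0]/1.622,110+p[1]/1.622),.003).round(3))
print('stage',at_z('scene',(100+593/1.622,110+319/1.622),.04).round(3), at_z('side',(200+194/1.622,110+105/1.622),.04).round(3))
p=f(142,264,.101); go(p[0],p[1],.135)
E
```

```text
obj [ 0.5399 -0.2615  0.101 ] puck [ 0.5442 -0.3254  0.03  ] block corners [array([ 0.5038, -0.3008,  0.101 ]), array([ 0.4963, -0.3428,  0.101 ]), array([ 0.4607, -0.2926,  0.101 ])]
mat [ 0.708 -0.084  0.003]
mat [ 0.444 -0.068  0.003]
mat [0.452 0.084 0.003]
mat [0.718 0.07  0.003]
stage [0.546 0.34  0.04 ] [0.544 0.337 0.04 ]
t 4.22 at [ 0.5538 -0.3176  0.2054] yaw -0.1051 tool shift mm [-19.7 -54.3  70.4] turn None
```

>>> {"name": "move_arm", "arguments": {"increments": [[-0.01,-0.027,0,0],[-0.01,-0.027,0.01,0],[0,0,0.03,0],[0,0,0.03,0],[0,0,0,0],[0,0,0,0]]}}

```text
time_s: 4.97
ee_pos: [0.5401, -0.262, 0.1368]
eef_rot: [3.141, -0.001, -0.105]
force: [0.5, -0.0, 0.5]
grip_width: 0.0938
grip_force: 0.0
```

```bash
cat > look.py <<'E'
import sys
from h import *
# usage: look.py name x y : picture with axis circles
def look(name,x,y,shapes,box=(219,160,419,360),s=3):
    o=telemetry.get_obs(); im=cams.camera('wrist'); cv2.imwrite(f'pics/{name}.png',im)
    overlay('wrist',im,shapes,o,box,s,f'pics/{name}o.png'); go(x,y,o['ee_pos'][2]); return o,im
E
python3 - <<'E'
from look import *
x,y=.5399,-.2615
look('obj1',x,y,[(circ(x,y,.101,.014),(0,255,0)),(circ(x,y,.091,.02),(0,255,0))])
E
```

```text
t 5.03 at [ 0.5402 -0.2621  0.137 ] yaw -0.1053 tool shift mm [-0.3 -0.6  0.2] turn None
```

View pics/obj1o.png

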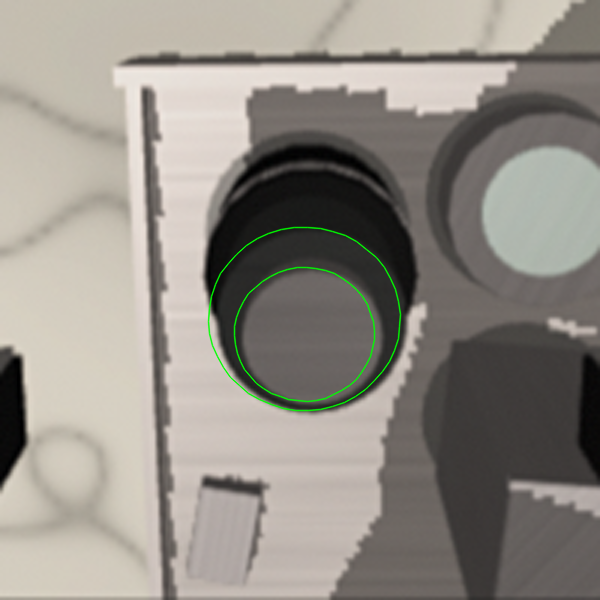

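The overlay shows the objective's axis about 2 mm to the right of the tool line (313 against 301–305 in crop pixels), so I'll shift 2 mm in y, descend and grip.

>>> {"name": "move_arm", "arguments": {"increments": [[0,0.002,0.03,0],[0,0,0.03,0],[0,0,0.02,0],[0,0,0,0],[0,0,0,0]]}}

```text
time_s: 5.65
ee_pos: [0.5401, -0.2641, 0.0571]
eef_rot: [3.141, -0.002, -0.105]
force: [-0.1, 0.8, -0.2]
grip_width: 0.0942
grip_force: 0.0
```

>>> {"name": "move_arm", "arguments": {"increments": [[0,0,0,0],[0,0,0,0],[0,0,0,0],[0,0,0,0],[0,0,0,0],[0,0,0,0]], "grip": 0, "force": 25}}

```text
time_s: 6.4
ee_pos: [0.5394, -0.2638, 0.0554]
eef_rot: [3.142, 0.0, -0.105]
force: [0.7, -0.3, -0.2]
grip_width: 0.0399
grip_force: 25.0
```

>>> {"name": "move_arm", "arguments": {"increments": [[0,0,-0.02,0],[0,0,-0.04,0],[0,0,-0.05,0],[0.02,-0.048,0,0],[0.02,-0.048,0,0],[0.02,-0.048,0,0],[0.02,-0.048,0,0],[0.02,-0.048,0,0],[0,0,0,0],[0,0,0.04,0],[0,0,0.04,0],[0,0,0.02,0],[0,0,0.008,0],[0,0,0,0],[0,0,0,0]]}}

```text
time_s: 8.28
ee_pos: [0.6647, -0.0357, 0.059]
eef_rot: [3.142, -0.002, -0.105]
force: [0.5, -0.1, -3.7]
grip_width: 0.0396
grip_force: 25.0
```

>>> {"name": "move_arm", "arguments": {"increments": [[0,0,0.002,0],[0,0,0.002,0],[0,0,0.001,0],[0,0,0,0],[0,0,0,0]]}}

```text
time_s: 8.9
ee_pos: [0.6641, -0.0356, 0.0525]
eef_rot: [-3.142, -0.0, -0.105]
force: [-0.0, -0.8, -3.9]
grip_width: 0.0395
grip_force: 25.0
```

>>> {"name": "move_arm", "arguments": {"increments": [[0,0,0.001,0],[0,0,0,0],[0,0,0,0]]}}

```text
time_s: 9.28
ee_pos: [0.6643, -0.0356, 0.0525]
eef_rot: [3.142, -0.001, -0.105]
force: [-3.0, 0.2, 5.3]
grip_width: 0.0397
grip_force: 25.0
```

>>> {"name": "move_arm", "arguments": {"increments": [[0,0,0,0],[0,0,0,0],[0,0,0,0],[0,0,0,0],[0,0,-0.04,0],[0,0,-0.06,0],[0,0,-0.02,0]], "grip": 1}}

```text
time_s: 10.15
ee_pos: [0.6651, -0.0357, 0.1758]
eef_rot: [3.142, -0.006, -0.105]
force: [-0.4, -0.1, -0.1]
grip_width: 0.0936
grip_force: 0.0
```

Run:
```python
from h import *
cams.camera('wrist'); o=telemetry.get_obs(); 
for q in ['objective','side_mat','marker']: print(q,[(at_z('wrist',a['centre'],.003,o).round(3),round(a['conf'],2)) for a in nets.mark_of('wrist',q)[:2]])
go(.4785,-.3177,.170,-.177)
```

```text
objective [(array([ 0.665, -0.035,  0.003]), 0.77)]
side_mat [(array([0.577, 0.   , 0.003]), 0.58)]
marker [(array([0.585, 0.061, 0.003]), 0.66)]
t 10.35 at [ 0.6637 -0.0355  0.1704] yaw -0.1052 tool shift mm [-154.6  300.1    0.5] turn 0.072
```

>>> {"name": "move_arm", "arguments": {"increments": [[-0.026,0.05,0,0],[-0.026,0.05,0,0],[-0.026,0.05,0,0],[-0.026,0.05,0,0],[-0.026,0.05,0,0],[-0.025,0.05,0,0],[0,0,0.02,0.072],[0,0,0.015,0],[0,0,0,0],[0,0,0,0]]}}

```text
time_s: 11.6
ee_pos: [0.4789, -0.3172, 0.1366]
eef_rot: [3.142, -0.0, -0.175]
force: [0.7, -0.4, -0.1]
grip_width: 0.094
grip_force: 0.0
```

Run:
```python
from look import *
x,y=.4785,-.3177
look('blk1',x,y,[(rect(x,y,.101,-.177,.022,.022),(0,255,0)),(rect(x,y,.006,-.177,.022,.022),(0,255,0))])
```

```text
t 11.65 at [ 0.4789 -0.3173  0.1369] yaw -0.1756 tool shift mm [-0.3  0.5  0.2] turn None
```

View pics/blk1o.png

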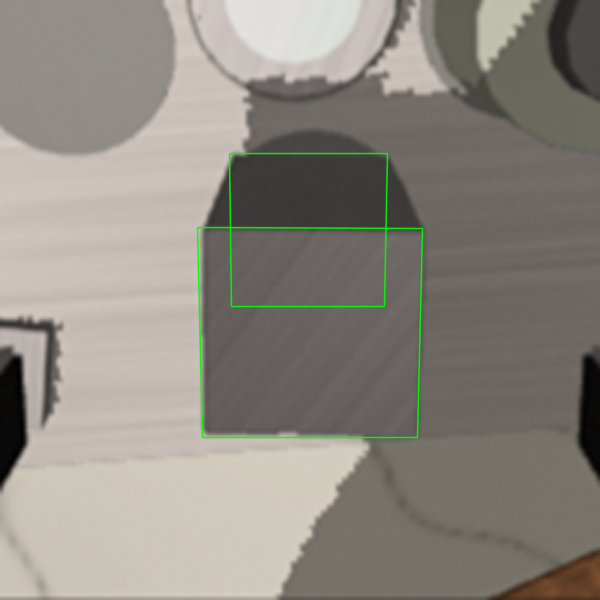

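The block lines up with the overlay; its top spans crop columns 203–420. I'll shift 1 mm, descend and grip.

>>> {"name": "move_arm", "arguments": {"increments": [[0,0.001,0.03,0],[0,0,0.03,0],[0,0,0.028,0],[0,0,0,0],[0,0,0,0]]}}

```text
time_s: 12.28
ee_pos: [0.4789, -0.3189, 0.0499]
eef_rot: [3.141, -0.002, -0.177]
force: [0.2, 0.5, 0.5]
grip_width: 0.0939
grip_force: 0.0
```

>>> {"name": "move_arm", "arguments": {"increments": [[0,0,0,0],[0,0,0,0],[0,0,0,0],[0,0,0,0],[0,0,0,0],[0,0,0,0]], "grip": 0, "force": 40}}

```text
time_s: 13.02
ee_pos: [0.4782, -0.3187, 0.0485]
eef_rot: [3.142, -0.0, -0.177]
force: [0.9, -0.9, 0.3]
grip_width: 0.0438
grip_force: 39.9
```

>>> {"name": "move_arm", "arguments": {"increments": [[0,0,-0.02,0],[0,0,-0.05,0],[0,0,-0.05,0],[-0.006,-0.0486,0,0],[-0.006,-0.0486,0,0],[-0.006,-0.0486,0,0],[-0.006,-0.0486,0,0],[-0.006,-0.0486,0,0],[-0.006,-0.0486,0,0],[0,0,0,0],[0,0,0.05,0],[0,0,0.04,0],[0,0,0.02,0],[0,0,0.008,0],[0,0,0,0],[0,0,0.002,0],[0,0,0.001,0],[0,0,0,0],[0,0,0,0]]}}

```text
time_s: 15.4
ee_pos: [0.4943, -0.0252, 0.0476]
eef_rot: [-3.142, -0.0, -0.177]
force: [-0.2, -0.9, -4.0]
grip_width: 0.0439
grip_force: 39.9
```

>>> {"name": "move_arm", "arguments": {"increments": [[0,0,0.001,0],[0,0,0.001,0],[0,0,0,0],[0,0,0,0]]}}

```text
time_s: 15.9
ee_pos: [0.4942, -0.0252, 0.0454]
eef_rot: [-3.142, 0.0, -0.177]
force: [-0.1, 0.1, -2.8]
grip_width: 0.0437
grip_force: 39.9
```

>>> {"name": "move_arm", "arguments": {"increments": [[0,0,0.0005,0],[0,0,0,0],[0,0,0,0]]}}

```text
time_s: 16.27
ee_pos: [0.4943, -0.0252, 0.0454]
eef_rot: [-3.142, -0.0, -0.177]
force: [-2.2, -0.3, 5.4]
grip_width: 0.0439
grip_force: 39.9
```

>>> {"name": "move_arm", "arguments": {"increments": [[0,0,0,0],[0,0,0,0],[0,0,0,0],[0,0,0,0],[0,0,-0.04,0],[0,0,-0.06,0],[0,0,-0.02,-0.072]], "grip": 1}}

```text
time_s: 17.15
ee_pos: [0.4952, -0.0253, 0.1684]
eef_rot: [3.142, -0.005, -0.104]
force: [0.5, -0.6, -0.4]
grip_width: 0.0946
grip_force: 0.0
```

Run:
```python
from h import *
cams.camera('wrist'); o=telemetry.get_obs(); 
for q in ['block','objective']: print(q,[(at_z('wrist',a['centre'],.003,o).round(3),round(a['conf'],2)) for a in nets.mark_of('wrist',q)[:2]])
go(.5275,-.387,.150)
```

```text
block [(array([ 0.495, -0.024,  0.003]), 0.6)]
objective [(array([ 0.666, -0.036,  0.003]), 0.84)]
t 17.3 at [ 0.4944 -0.0253  0.1652] yaw -0.1063 tool shift mm [ 71.3 356.2  15.3] turn None
```

>>> {"name": "move_arm", "arguments": {"increments": [[0.01,0.0509,0,0],[0.01,0.0509,0,0],[0.01,0.0509,0,0],[0.01,0.0509,0,0],[0.01,0.0509,0,0],[0.01,0.0509,0,0],[0.011,0.0508,0,0],[0,0,0.015,0],[0,0,0,0],[0,0,0,0]]}}

```text
time_s: 18.55
ee_pos: [0.5275, -0.3858, 0.1497]
eef_rot: [-3.141, 0.001, -0.105]
force: [1.1, 0.6, 0.6]
grip_width: 0.094
grip_force: 0.0
```

Run:
```python
from look import *
x,y=.5275,-.387
look('bot1',x,y,[(circ(x,y,.111,.013),(0,255,0)),(circ(x,y,.084,.025),(0,255,0))])
```

```text
t 18.6 at [ 0.5277 -0.3859  0.1502] yaw -0.1044 tool shift mm [-0.1  1.1  0.5] turn None
```

View pics/bot1o.png

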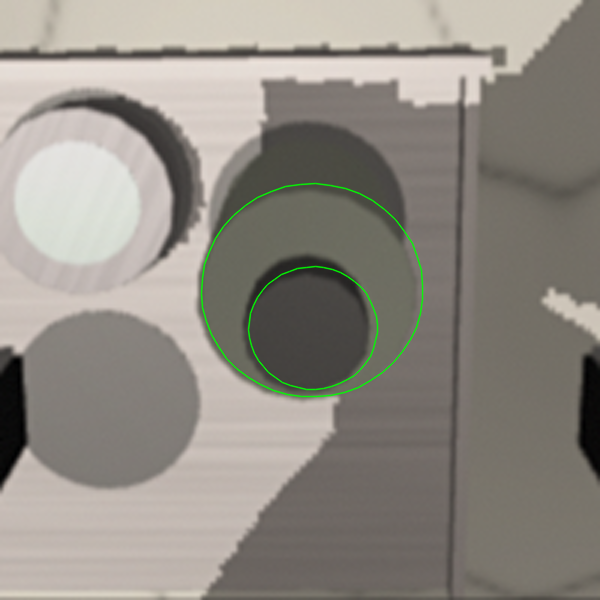

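The cap sits at crop (307,325), within about 1 mm of the tool axis. Descending to grip it.

>>> {"name": "move_arm", "arguments": {"increments": [[0,0.0005,0.035,0],[0,0,0.035,0],[0,0,0.032,0],[0,0,0,0],[0,0,0,0]]}}

```text
time_s: 19.23
ee_pos: [0.5281, -0.3876, 0.0499]
eef_rot: [3.14, -0.002, -0.105]
force: [0.4, -0.2, 0.0]
grip_width: 0.0939
grip_force: 0.0
```

>>> {"name": "move_arm", "arguments": {"increments": [[0,0,0,0],[0,0,0,0],[0,0,0,0],[0,0,0,0],[0,0,0,0],[0,0,0,0]], "grip": 0, "force": 25}}

```text
time_s: 19.98
ee_pos: [0.5273, -0.3874, 0.048]
eef_rot: [-3.142, 0.0, -0.105]
force: [-0.0, 0.5, 0.2]
grip_width: 0.0497
grip_force: 25.0
```

>>> {"name": "move_arm", "arguments": {"increments": [[0,0,-0.02,0],[0,0,-0.05,0],[0,0,-0.05,0],[0.002,-0.0515,0,0],[0.002,-0.0515,0,0],[0.002,-0.0515,0,0],[0.002,-0.0515,0,0],[0.002,-0.0515,0,0],[0.002,-0.0515,0,0],[0.002,-0.0515,0,0],[0,0,0,0],[0,0,0.05,0],[0,0,0.04,0],[0,0,0.02,0],[0,0,0.008,0],[0,0,0.002,0],[0,0,0.001,0],[0,0,0.001,0],[0,0,0,0],[0,0,0,0]]}}

```text
time_s: 22.48
ee_pos: [0.5792, -0.0304, 0.0461]
eef_rot: [3.142, -0.0, -0.105]
force: [-0.3, 0.2, -0.8]
grip_width: 0.0499
grip_force: 25.0
```

>>> {"name": "move_arm", "arguments": {"increments": [[0,0,0.001,0],[0,0,0,0],[0,0,0,0]]}}

```text
time_s: 22.85
ee_pos: [0.5792, -0.0304, 0.045]
eef_rot: [-3.142, -0.0, -0.105]
force: [0.8, 0.0, -2.0]
grip_width: 0.0498
grip_force: 25.0
```

>>> {"name": "move_arm", "arguments": {"increments": [[0,0,0.001,0],[0,0,0,0],[0,0,0,0]]}}

```text
time_s: 23.22
ee_pos: [0.5794, -0.0303, 0.0449]
eef_rot: [-3.142, -0.001, -0.105]
force: [-3.8, 1.4, 8.7]
grip_width: 0.0498
grip_force: 25.0
```

>>> {"name": "move_arm", "arguments": {"increments": [[0,0,0,0],[0,0,0,0],[0,0,0,0],[0,0,0,0],[0,0,-0.04,0],[0,0,-0.06,0],[0,0,-0.02,0],[0,0,0,0]], "grip": 1}}

```text
time_s: 24.22
ee_pos: [0.5797, -0.0304, 0.1652]
eef_rot: [3.142, -0.003, -0.105]
force: [-0.6, 0.3, -0.2]
grip_width: 0.0938
grip_force: 0.0
```

Run:
```python
from h import *
cams.camera('wrist'); o=telemetry.get_obs(); 
for q in ['bottle','block','objective']: print(q,[(at_z('wrist',a['centre'],.003,o).round(3),round(a['conf'],2)) for a in nets.mark_of('wrist',q)[:2]])
go(.544,-.326,.10)
```

```text
bottle []
block [(array([ 0.494, -0.023,  0.003]), 0.94)]
objective [(array([ 0.665, -0.031,  0.003]), 0.83)]
t 24.43 at [ 0.5785 -0.0303  0.1623] yaw -0.1052 tool shift mm [ -3.1 297.7  62.3] turn None
```

>>> {"name": "move_arm", "arguments": {"increments": [[-0.0005,0.0496,0,0],[-0.0005,0.0496,0,0],[-0.0005,0.0496,0,0],[-0.0005,0.0496,0,0],[-0.0005,0.0496,0,0],[-0.0005,0.0496,0,0],[0,0,0.03,0],[0,0,0.03,0],[0,0,0,0],[0,0,0,0],[0,0,0,0]]}}

```text
time_s: 25.8
ee_pos: [0.5454, -0.3262, 0.1053]
eef_rot: [3.141, -0.002, -0.105]
force: [-0.4, 0.8, 0.4]
grip_width: 0.0942
grip_force: 0.0
```

Run:
```python
from look import *
x,y=.544,-.326
look('pk1',x,y,[(circ(x,y,.030,.026),(0,255,0)),(circ(x,y,.006,.026),(0,0,255))])
cams.camera('scene')
for q in ['bottle','block','objective','marker']: print(q,[(at_z('scene',a['centre'],.003).round(3),round(a['conf'],2)) for a in nets.mark_of('scene',q)[:1]])
```

```text
t 25.85 at [ 0.5453 -0.3262  0.1051] yaw -0.105 tool shift mm [-1.3 -0.  -0.2] turn None
bottle [(array([ 0.581, -0.03 ,  0.003]), 0.63)]
block [(array([ 0.495, -0.025,  0.003]), 0.83)]
objective [(array([ 0.665, -0.036,  0.003]), 0.91)]
marker [(array([0.592, 0.06 , 0.003]), 0.59)]
```

View pics/pk1o.png

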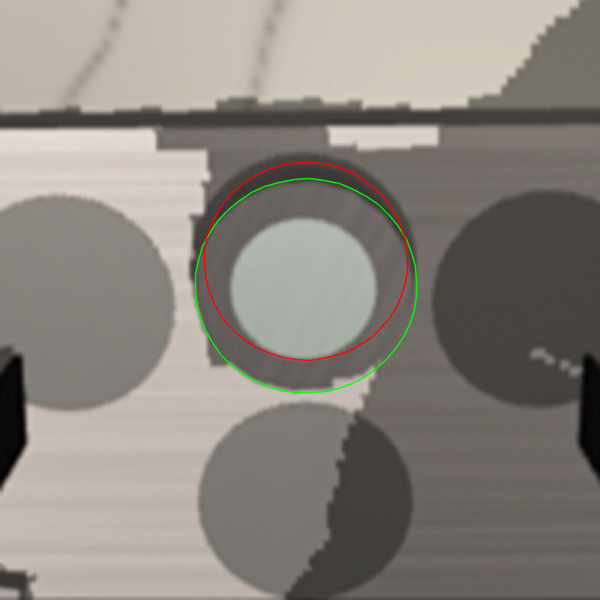

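>>> {"name": "move_arm", "arguments": {"increments": [[-0.002,0,0.03,0],[0,0,0.03,0],[0,0,0.03,0],[0,0,0,0],[0,0,0,0],[0,0,0,0]]}}

```text
time_s: 26.85
ee_pos: [0.5435, -0.3262, 0.0155]
eef_rot: [3.141, -0.002, -0.105]
force: [0.2, -0.5, 0.4]
grip_width: 0.0941
grip_force: 0.0
```

>>> {"name": "move_arm", "arguments": {"increments": [[0,0,0.004,0],[0,0,0,0],[0,0,0,0]]}}

```text
time_s: 27.22
ee_pos: [0.5429, -0.3258, 0.01]
eef_rot: [3.142, -0.0, -0.105]
force: [0.7, 0.2, -0.4]
grip_width: 0.094
grip_force: 0.0
```

>>> {"name": "move_arm", "arguments": {"increments": [[0,0,0,0],[0,0,0,0],[0,0,0,0],[0,0,0,0],[0,0,0,0],[0,0,0,0]], "grip": 0, "force": 25}}

```text
time_s: 27.98
ee_pos: [0.5429, -0.3258, 0.01]
eef_rot: [3.142, -0.0, -0.105]
force: [1.0, -0.5, -0.2]
grip_width: 0.0514
grip_force: 25.0
```

>>> {"name": "move_arm", "arguments": {"increments": [[0,0,-0.02,0],[0,0,-0.05,0],[0,0,-0.05,0],[0,0,-0.05,0],[-0.0056,-0.055,0,0],[-0.0056,-0.055,0,0],[-0.0056,-0.055,0,0],[-0.0056,-0.055,0,0],[-0.0056,-0.055,0,0],[-0.0056,-0.055,0,0],[-0.0056,-0.055,0,0],[-0.0056,-0.055,0,0],[-0.0056,-0.055,0,0],[-0.0056,-0.055,0,0],[-0.0056,-0.055,0,0],[-0.0056,-0.055,0,0],[0,0,0,0],[0,0,0,0]]}}

```text
time_s: 30.22
ee_pos: [0.5453, 0.3371, 0.1806]
eef_rot: [3.141, -0.0, -0.105]
force: [-0.9, -1.1, -2.3]
grip_width: 0.0514
grip_force: 25.0
```

Run:
```python
from look import *
x,y=.545,.338
o,im=look('st1',x,y,[(circ(x,y,.040,.045),(0,255,0))],(190,150,450,400),3)
print(o['qpos'].round(2))
print([(np.round(a['centre']),round(a['conf'],2),at_z('wrist',a['centre'],0,o).round(4)) for a in nets.mark_of('wrist','instrument')])
```

```text
t 30.27 at [0.5455 0.3367 0.1806] yaw -0.106 tool shift mm [-0.6 -1.3  0. ] turn None
[ 0.5   0.52  1.27 -0.    1.35  2.17]
[(array([318., 226.]), 0.78, array([0.5445, 0.34  , 0.    ]))]
```

View pics/st1o.png

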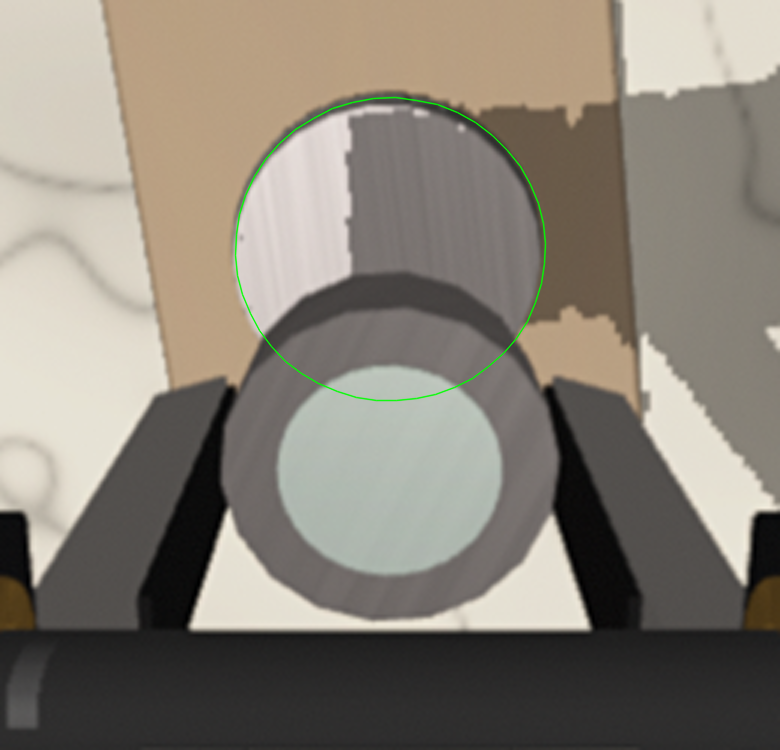

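The overlay circle on the stage fits to within 1–2 px (crop centre about 390,250). The puck is centred between the fingers at (389,470). Next I'll work out the puck's offset in the tool frame.

Run:
```python
from h import *
o=telemetry.get_obs(); 
p=at_z('wrist',(190+389/3-.5,150+470/3-.5),o['ee_pos'][2]+.020,o); d=p-o['ee_pos']; print(p,d)
go(.5443-d[0],.338,.06)
```

```text
[0.54671947 0.33718368 0.20062443] [0.00110405 0.00071417 0.02      ]
t 30.32 at [0.5456 0.3365 0.1806] yaw -0.1064 tool shift mm [ -2.6  -1.3 120.6] turn None
```

>>> {"name": "move_arm", "arguments": {"increments": [[-0.0025,-0.001,0.03,0],[0,0,0.04,0],[0,0,0.04,0],[0,0,0.015,0],[0,0,0.006,0],[0,0,0,0],[0,0,0,0],[0,0,0,0]]}}

```text
time_s: 31.32
ee_pos: [0.5433, 0.339, 0.0498]
eef_rot: [-3.141, -0.001, -0.105]
force: [-0.2, -0.1, -2.4]
grip_width: 0.0516
grip_force: 25.0
```

Run:
```python
from look import *
x,y=.5443,.338
o,im=look('st2',x,y,[(circ(x,y,.040,.045),(0,255,0)),(circ(x,y,.070,.026),(0,0,255))],(190,150,450,400),3)
```

```text
t 31.38 at [0.5432 0.339  0.0496] yaw -0.1051 tool shift mm [ 1.2  0.9 -0.2] turn None
```

View pics/st2o.png

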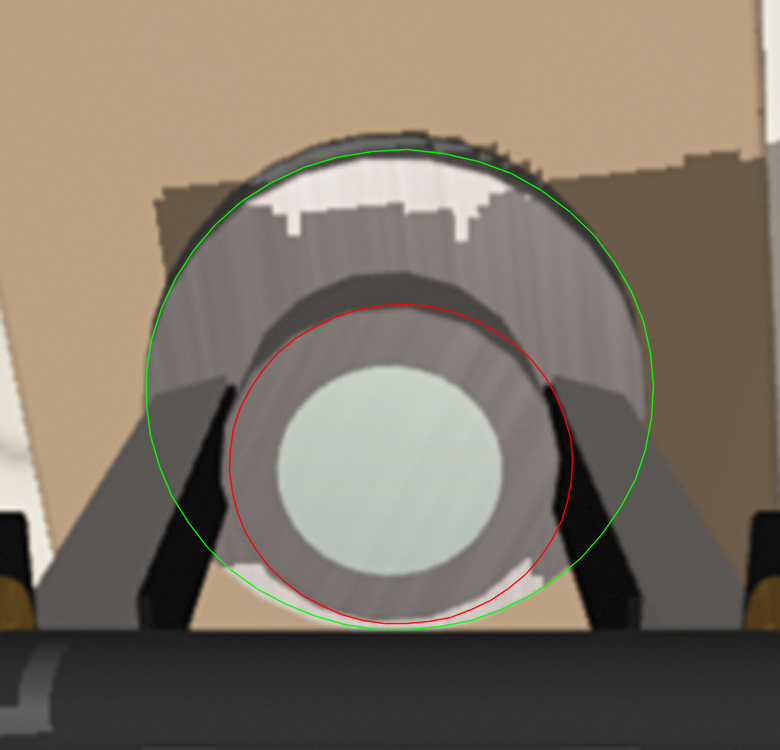

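Crop pixels put the stage centre at (397,391) and the puck about 1 mm left of it and 1 mm low. I'll correct both and lower.

>>> {"name": "move_arm", "arguments": {"increments": [[0.001,0.0012,0,0],[0,0,0.002,0],[0,0,0.002,0],[0,0,0.001,0],[0,0,0,0],[0,0,0,0]]}}

```text
time_s: 32.12
ee_pos: [0.5438, 0.3376, 0.0439]
eef_rot: [3.142, 0.0, -0.105]
force: [-1.5, -0.6, -1.8]
grip_width: 0.0516
grip_force: 25.0
```

>>> {"name": "move_arm", "arguments": {"increments": [[0,0,0.0005,0],[0,0,0,0],[0,0,0,0]]}}

```text
time_s: 32.5
ee_pos: [0.5439, 0.3376, 0.0439]
eef_rot: [-3.141, -0.0, -0.105]
force: [-3.5, -2.3, 5.3]
grip_width: 0.0514
grip_force: 25.0
```

>>> {"name": "move_arm", "arguments": {"increments": [[0,0,0,0],[0,0,0,0],[0,0,0,0],[0,0,0,0],[0,0,-0.04,0],[0,0,-0.05,0],[0,0,-0.03,0],[0,0,0,0],[0,0,0,0]], "grip": 1}}

```text
time_s: 33.62
ee_pos: [0.5434, 0.3374, 0.1622]
eef_rot: [3.141, 0.001, -0.105]
force: [0.7, -0.0, -1.1]
grip_width: 0.0938
grip_force: 0.0
```

Run:
```python
from look import *
x,y=.5443,.338
o,im=look('st3',x,y,[(circ(x,y,.040,.045),(0,255,0)),(circ(x,y,.064,.026),(0,0,255))],(190,150,450,400),3)
go(.5794,-.0303,.165)
```

```text
t 33.67 at [0.5434 0.3373 0.1619] yaw -0.1052 tool shift mm [ 0.8 -0.8 -0.3] turn None
t 33.67 at [0.5434 0.3373 0.1619] yaw -0.1052 tool shift mm [ 74.4 361.8  -2.8] turn None
```

View pics/st3o.png

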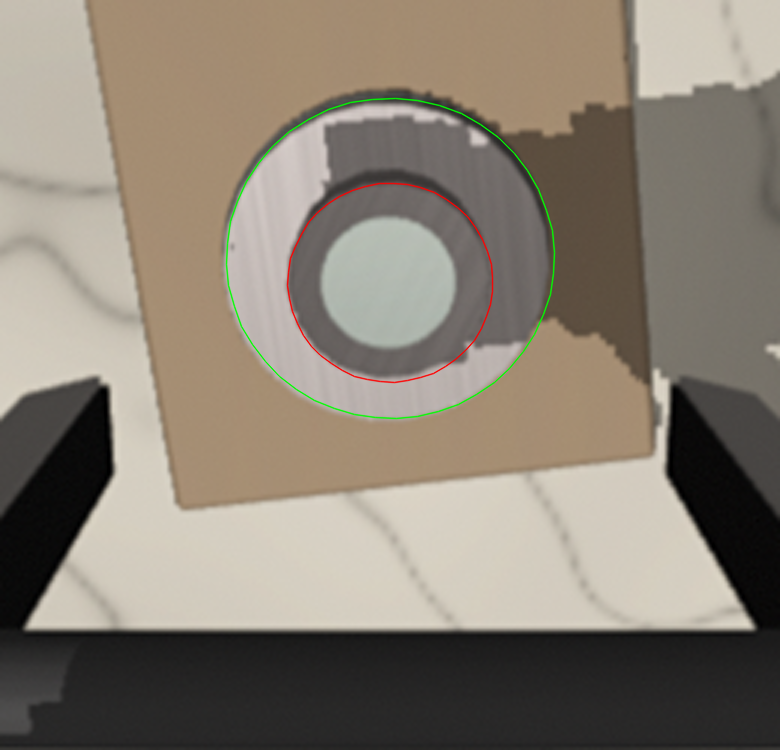

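The puck sits concentric on the stage (glass at 389,282; stage centre at 389,260 with parallax). Going back for the bottle.

>>> {"name": "move_arm", "arguments": {"increments": [[0.0106,0.0517,0,0],[0.0106,0.0517,0,0],[0.0106,0.0517,0,0],[0.0106,0.0517,0,0],[0.0106,0.0517,0,0],[0.0106,0.0517,0,0],[0.0108,0.0516,0,0],[0,0,0,0],[0,0,0,0],[0,0,0,0],[0,0,0,0]]}}

```text
time_s: 35.05
ee_pos: [0.5798, -0.0291, 0.1633]
eef_rot: [-3.142, 0.0, -0.104]
force: [-0.1, -0.3, -0.4]
grip_width: 0.0936
grip_force: 0.0
```

Run:
```python
from look import *
x,y=.5794,-.0303
look('bot2',x,y,[(circ(x,y,.108,.013),(0,255,0)),(circ(x,y,.081,.025),(0,255,0))])
```

```text
t 35.1 at [ 0.5798 -0.0293  0.1634] yaw -0.1041 tool shift mm [-0.3  1.1  0.1] turn None
```

View pics/bot2o.png

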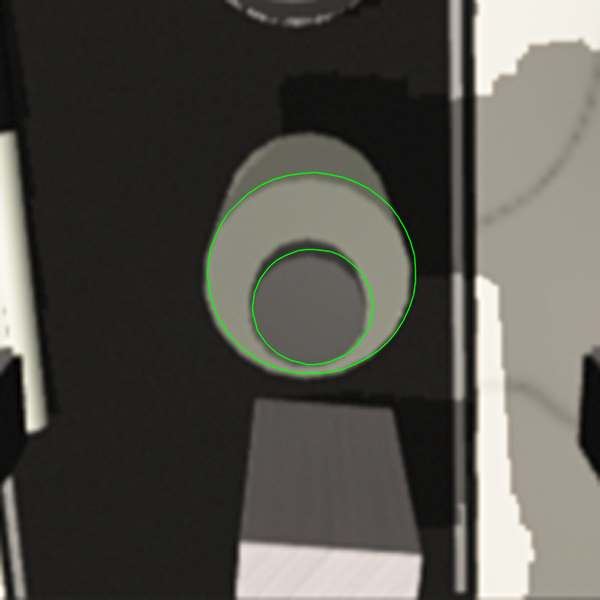

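The bottle is upright and centred (cap at crop 308,305). Descending to grip it.

>>> {"name": "move_arm", "arguments": {"increments": [[0,0.0006,0.04,0],[0,0,0.04,0],[0,0,0.037,0],[0,0,0,0],[0,0,0,0],[0,0,0,0]]}}

```text
time_s: 35.85
ee_pos: [0.5806, -0.0306, 0.0482]
eef_rot: [3.142, -0.003, -0.105]
force: [0.3, -0.1, -0.9]
grip_width: 0.0939
grip_force: 0.0
```

>>> {"name": "move_arm", "arguments": {"increments": [[0,0,0,0],[0,0,0,0],[0,0,0,0],[0,0,0,0],[0,0,0,0],[0,0,0,0]], "grip": 0, "force": 25}}

```text
time_s: 36.6
ee_pos: [0.5798, -0.0306, 0.0464]
eef_rot: [-3.142, 0.0, -0.105]
force: [0.7, 0.1, 0.4]
grip_width: 0.0498
grip_force: 25.0
```

Run:
```python
from h import *
go(.5273,-.3874,.045)
```

```text
t 36.6 at [ 0.5798 -0.0306  0.0464] yaw -0.1052 tool shift mm [-14.7 360.3   1.4] turn None
```

>>> {"name": "move_arm", "arguments": {"increments": [[0,0,-0.02,0],[0,0,-0.05,0],[0,0,-0.05,0],[-0.002,0.0515,0,0],[-0.002,0.0515,0,0],[-0.002,0.0515,0,0],[-0.002,0.0515,0,0],[-0.002,0.0515,0,0],[-0.002,0.0515,0,0],[-0.002,0.0513,0,0],[0,0,0,0],[0,0,0.05,0],[0,0,0.04,0],[0,0,0.02,0],[0,0,0,0],[0,0,0,0],[0,0,0,0],[0,0,0,0]]}}

```text
time_s: 38.85
ee_pos: [0.5283, -0.3877, 0.0574]
eef_rot: [3.141, -0.001, -0.105]
force: [0.2, 0.2, -2.4]
grip_width: 0.0495
grip_force: 25.0
```

>>> {"name": "move_arm", "arguments": {"increments": [[0,0,0.003,0],[0,0,0.002,0],[0,0,0.001,0],[0,0,0,0],[0,0,0,0],[0,0,0,0]]}}

```text
time_s: 39.6
ee_pos: [0.528, -0.3875, 0.0505]
eef_rot: [3.142, -0.0, -0.105]
force: [0.8, -0.0, -2.0]
grip_width: 0.0497
grip_force: 25.0
```

>>> {"name": "move_arm", "arguments": {"increments": [[0,0,0.001,0],[0,0,0.0005,0],[0,0,0,0],[0,0,0,0]]}}

```text
time_s: 40.1
ee_pos: [0.5282, -0.3875, 0.0494]
eef_rot: [3.141, -0.0, -0.105]
force: [-0.9, 2.6, 6.3]
grip_width: 0.0495
grip_force: 25.0
```

Contact. I'll release the bottle and go to the block.

>>> {"name": "move_arm", "arguments": {"increments": [[0,0,0,0],[0,0,0,0],[0,0,0,0],[0,0,0,0],[0,0,-0.04,0],[0,0,-0.06,0],[0,0,-0.02,0.072],[0,0,0,0],[0,0,0,0]], "grip": 1}}

```text
time_s: 41.22
ee_pos: [0.5276, -0.3871, 0.1672]
eef_rot: [-3.14, 0.002, -0.176]
force: [1.2, 0.7, -0.5]
grip_width: 0.0937
grip_force: 0.0
```

Run:
```python
from h import *
cams.camera('wrist'); o=telemetry.get_obs()
for q in ['bottle']: print(q,[(at_z('wrist',a['centre'],.006,o).round(4),round(a['conf'],2)) for a in nets.mark_of('wrist',q)[:2]])
go(.4943,-.0252,.165,-.177)
```

```text
bottle [(array([ 0.5272, -0.3849,  0.006 ]), 0.56)]
t 41.33 at [ 0.5276 -0.3872  0.1672] yaw -0.1762 tool shift mm [ -96.2 -350.5    2.8] turn 0.001
```

>>> {"name": "move_arm", "arguments": {"increments": [[-0.0137,-0.0501,0,0],[-0.0137,-0.0501,0,0],[-0.0137,-0.0501,0,0],[-0.0137,-0.0501,0,0],[-0.0137,-0.0501,0,0],[-0.0137,-0.0501,0,0],[-0.0139,-0.0499,0,0],[0,0,0,0],[0,0,0,0],[0,0,0.03,0],[0,0,0,0],[0,0,0,0],[0,0,0,0]]}}

```text
time_s: 42.95
ee_pos: [0.4956, -0.0259, 0.1398]
eef_rot: [-3.141, -0.001, -0.178]
force: [0.4, -1.0, 0.5]
grip_width: 0.0935
grip_force: 0.0
```

Run:
```python
from h import *
go(.4943,-.0252,.046,-.177)
```

```text
t 42.95 at [ 0.4956 -0.0259  0.1398] yaw -0.1776 tool shift mm [-1.5 -0.4 93.8] turn -0.001
```

>>> {"name": "move_arm", "arguments": {"increments": [[-0.001,0,0.03,0],[0,0,0.03,0],[0,0,0.032,0],[0,0,0,0],[0,0,0,0],[0,0,0,0]]}}

```text
time_s: 43.7
ee_pos: [0.495, -0.0255, 0.0484]
eef_rot: [-3.141, -0.002, -0.177]
force: [-0.2, -0.6, 0.7]
grip_width: 0.094
grip_force: 0.0
```

>>> {"name": "move_arm", "arguments": {"increments": [[0,0,0,0],[0,0,0,0],[0,0,0,0],[0,0,0,0],[0,0,0,0],[0,0,0,0]], "grip": 0, "force": 40}}

```text
time_s: 44.45
ee_pos: [0.4942, -0.0254, 0.0469]
eef_rot: [3.142, 0.0, -0.177]
force: [-0.1, -0.5, -0.2]
grip_width: 0.0442
grip_force: 40.0
```

Run:
```python
from h import *
go(.4785,-.3188,.0485,-.177)
```

```text
t 44.45 at [ 0.4942 -0.0254  0.0469] yaw -0.1771 tool shift mm [ 36.2 291.6  -1.6] turn -0.0
```

>>> {"name": "move_arm", "arguments": {"increments": [[0,0,-0.02,0],[0,0,-0.05,0],[0,0,-0.05,0],[0.006,0.0486,0,0],[0.006,0.0486,0,0],[0.006,0.0486,0,0],[0.006,0.0486,0,0],[0.006,0.0486,0,0],[0.006,0.0486,0,0],[0,0,0,0],[0,0,0.05,0],[0,0,0.04,0],[0,0,0.02,0],[0,0,0.003,0],[0,0,0.002,0],[0,0,0,0],[0,0,0,0],[0,0,0,0],[0,0,0,0]]}}

```text
time_s: 46.82
ee_pos: [0.4783, -0.3188, 0.0521]
eef_rot: [3.141, -0.0, -0.177]
force: [0.0, 0.2, -3.0]
grip_width: 0.0438
grip_force: 40.0
```

>>> {"name": "move_arm", "arguments": {"increments": [[0,0,0.001,0],[0,0,0.001,0],[0,0,0.0005,0],[0,0,0,0],[0,0,0,0]]}}

```text
time_s: 47.45
ee_pos: [0.4784, -0.3188, 0.05]
eef_rot: [3.141, -0.0, -0.177]
force: [-2.4, 2.1, 5.5]
grip_width: 0.0438
grip_force: 40.0
```

>>> {"name": "move_arm", "arguments": {"increments": [[0,0,0,0],[0,0,0,0],[0,0,0,0],[0,0,0,0],[0,0,-0.04,0],[0,0,-0.06,0],[0,0,-0.02,-0.072],[0,0,0,0],[0,0,0,0]], "grip": 1}}

```text
time_s: 48.58
ee_pos: [0.4778, -0.3184, 0.168]
eef_rot: [-3.141, 0.002, -0.107]
force: [-0.3, 0.2, -0.2]
grip_width: 0.0938
grip_force: 0.0
```

Run:
```python
from h import *
cams.camera('wrist'); o=telemetry.get_obs()
for q in ['bottle','block']: print(q,[(at_z('wrist',a['centre'],.006,o).round(4),round(a['conf'],2)) for a in nets.mark_of('wrist',q)[:2]])
go(.6642,-.0356,.165,-.105)
```

```text
bottle [(array([ 0.53  , -0.3868,  0.006 ]), 0.83), (array([ 0.4519, -0.2285,  0.006 ]), 0.5)]
block [(array([ 0.4772, -0.3169,  0.006 ]), 0.94)]
t 48.73 at [ 0.4779 -0.3185  0.1681] yaw -0.1059 tool shift mm [ 155.3 -301.     3.2] turn -0.001
```

>>> {"name": "move_arm", "arguments": {"increments": [[0.0259,-0.0502,0,0],[0.0259,-0.0502,0,0],[0.0259,-0.0502,0,0],[0.0259,-0.0502,0,0],[0.0259,-0.0502,0,0],[0.0258,-0.05,0,0],[0,0,0,0],[0,0,0,0],[0,0,0.03,0],[0,0,0,0],[0,0,0,0],[0,0,0,0]]}}

```text
time_s: 50.22
ee_pos: [0.6646, -0.0361, 0.1407]
eef_rot: [3.142, -0.002, -0.106]
force: [0.5, 0.3, -0.4]
grip_width: 0.0942
grip_force: 0.0
```

Run:
```python
from h import *
go(.6642,-.0356,.054,-.105)
```

```text
t 50.23 at [ 0.6646 -0.0361  0.1407] yaw -0.1057 tool shift mm [-0.6 -0.5 86.7] turn -0.001
```

>>> {"name": "move_arm", "arguments": {"increments": [[0,0,0.03,0],[0,0,0.03,0],[0,0,0.024,0],[0,0,0,0],[0,0,0,0],[0,0,0,0],[0,0,0,0]]}}

```text
time_s: 51.1
ee_pos: [0.6646, -0.0357, 0.0563]
eef_rot: [-3.142, -0.001, -0.105]
force: [-0.3, 0.4, -0.7]
grip_width: 0.0937
grip_force: 0.0
```

>>> {"name": "move_arm", "arguments": {"increments": [[0,0,0,0],[0,0,0,0],[0,0,0,0],[0,0,0,0],[0,0,0,0],[0,0,0,0]], "grip": 0, "force": 25}}

```text
time_s: 51.85
ee_pos: [0.6643, -0.0357, 0.0554]
eef_rot: [-3.142, 0.0, -0.105]
force: [0.3, -0.2, -0.2]
grip_width: 0.0394
grip_force: 25.0
```

Run:
```python
from h import *
go(.5394,-.2638,.054,-.105)
```

```text
t 51.85 at [ 0.6643 -0.0357  0.0554] yaw -0.1052 tool shift mm [-100.3  239.9    1.4] turn -0.0
```

>>> {"name": "move_arm", "arguments": {"increments": [[0,0,-0.02,0],[0,0,-0.045,0],[0,0,-0.05,0],[-0.02,0.048,0,0],[-0.02,0.048,0,0],[-0.02,0.048,0,0],[-0.02,0.048,0,0],[-0.02,0.048,0,0],[0,0,0,0],[0,0,0.05,0],[0,0,0.04,0],[0,0,0.015,0],[0,0,0.003,0],[0,0,0.001,0],[0,0,0,0],[0,0,0,0],[0,0,0,0],[0,0,0,0]]}}

```text
time_s: 54.1
ee_pos: [0.5397, -0.2639, 0.0616]
eef_rot: [3.142, -0.0, -0.105]
force: [0.2, 0.7, -3.6]
grip_width: 0.0395
grip_force: 25.0
```

>>> {"name": "move_arm", "arguments": {"increments": [[0,0,0.001,0],[0,0,0.001,0],[0,0,0.001,0],[0,0,0,0],[0,0,0,0]]}}

```text
time_s: 54.72
ee_pos: [0.5397, -0.2639, 0.0584]
eef_rot: [3.142, -0.0, -0.105]
force: [-0.1, -0.3, -3.3]
grip_width: 0.0397
grip_force: 25.0
```

>>> {"name": "move_arm", "arguments": {"increments": [[0,0,0.0007,0],[0,0,0,0],[0,0,0,0]]}}

```text
time_s: 55.1
ee_pos: [0.5398, -0.2639, 0.0584]
eef_rot: [3.141, -0.0, -0.105]
force: [-3.4, 1.9, 5.6]
grip_width: 0.0397
grip_force: 25.0
```

Contact. I'll release, rise and go back to the first viewing pose for a comparison.

>>> {"name": "move_arm", "arguments": {"increments": [[0,0,0,0],[0,0,0,0],[0,0,0,0],[0,0,0,0],[0,0,-0.04,0],[0,0,-0.06,0],[0,0,-0.047,0],[0.0195,0.052,0,0],[0,0,0,0],[0,0,0,0],[0,0,0,0],[0,0,0,0]], "grip": 1}}

```text
time_s: 56.6
ee_pos: [0.5537, -0.317, 0.2049]
eef_rot: [3.142, -0.0, -0.104]
force: [0.7, -0.4, 0.7]
grip_width: 0.0941
grip_force: 0.0
```

Run:
```python
from look import *
g=(0,255,0); B=(.5275,-.3874);O=(.5398,-.2639);K=(.4783,-.3188)
o,im=look('fin',.5538,-.3176,[(circ(*B,.111,.013),g),(circ(*O,.101,.014),g),(rect(*K,.101,-.177,.022,.022),g)],(205,180,455,365),3)
a=cv2.imread('pics/w1.png')[180:365,205:455]; b=cv2.imread('pics/fino.png')
cv2.imwrite('pics/cmp.png',np.vstack([cv2.resize(a,(500,370)),cv2.resize(im[180:365,205:455],(500,370))])[:, :][0:740].copy() if 0 else cv2.resize(np.hstack([cv2.resize(a,None,fx=2,fy=2),cv2.resize(im[180:365,205:455],None,fx=2,fy=2)]),(800,296)))
print(o['ee_pos'],o['eef_rot'][2])
for c in ('scene','side'):
    cams.camera(c)
    for q in ['puck','bottle','block','objective','marker','flat_gauge']: print(c,q,[(at_z(c,a['centre'],.04 if q=='puck' else .006).round(3),round(a['conf'],2)) for a in nets.mark_of(c,q)[:1]])
```

```text
t 56.65 at [ 0.5537 -0.3171  0.2049] yaw -0.1045 tool shift mm [0.2 0.5 0. ] turn None
[ 0.55368445 -0.31700127  0.20493008] -0.10446363925786151
scene puck [(array([0.541, 0.338, 0.04 ]), 0.96)]
scene bottle [(array([ 0.528, -0.386,  0.006]), 0.78)]
scene block [(array([ 0.478, -0.319,  0.006]), 0.7)]
scene objective [(array([ 0.536, -0.262,  0.006]), 0.98)]
scene marker [(array([0.588, 0.059, 0.006]), 0.98)]
scene flat_gauge [(array([ 0.455, -0.23 ,  0.006]), 0.47)]
side puck [(array([0.549, 0.349, 0.04 ]), 0.58)]
side bottle []
side block [(array([ 0.475, -0.313,  0.006]), 0.9)]
side objective []
side marker [(array([0.583, 0.054, 0.006]), 0.65)]
side flat_gauge [(array([ 0.456, -0.224,  0.006]), 0.53)]
```

View pics/cmp.png

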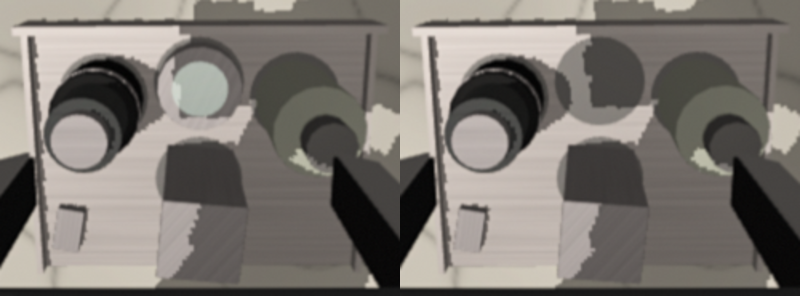

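The before and after views match: objective top at (78,140) and (478,140), bottle cap at (328,138) and (729,138), block in the same place, and the gauge unmoved. Only the puck is gone, and it's on the stage. Handing in.

```bash
python3 -c "
from station import hand_in
print(hand_in())"
```

```text
the job is handed in; nothing more can be done
None
```

The job is handed in: the puck is centred on the stage to within about 1 mm, and before-and-after views show the bottle, block and objective upright on their original spots, with the marker and flat gauge never touched.

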